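Park the vials in the rack

TASK

Two vials lie on their sides at the foot of the sloped two-lane rack. With the fingertips push each one up its lane, over the low ridge near the top and into the notch before the end stop, so that it stays there and does not roll back. Push steadily, without flicking, never pick a vial up out of its lane, and leave the things standing round the rack where they are.

Things in the scene. Friction and masses are not known exactly. Their poses are not given: they have to be found in the camera images.
- bed: sloped two-lane part of the grey printed rack, fixed. Origin: mid-width, on the lane floor's surface, at the lip's uphill face. x: uphill along the lanes (6 degrees above level), y: left across them, z: off the floor. Lane centres at y = +35 and -35 mm, each 66 mm wide inside; outer and middle walls 4 mm thick, 20 mm above the floor. Smooth (friction about 0.25): a vial let go below the ridge rolls back
- foot_mid (a point): middle of the foot lip's top edge (bed x -3, y 0, z 5 mm): a bar across both lanes, 6 mm thick (bed x -6 to 0), 5 mm above the floor. A vial at the foot rests on it and sticks out to bed x -4. Nothing stands within 60 mm downhill of the lip
- ridge_mid (a point): middle of the ridge's top (bed x 165, y 0, z 3.5 mm): a fixed rounded bar across both lanes, 3.5 mm above the floor, 7 mm wide at the floor (the middle wall covers this point)
- stop_mid (a point): middle of the end stop's downhill face (bed x 194, y 0, z 12 mm), a wall across the top of both lanes, 6 mm thick, 24 mm above the floor
- seat_left (a point): point in the left lane's notch (bed x 177.5, y +35, z 15.5 mm): where the middle of a parked vial lies; about 2 mm of play along the lane between ridge and end stop
- seat_right (a point): the same for the right lane (bed x 177.5, y -35, z 15.5 mm)
- vial_left_mid (a point): round screw-cap vial, 31 mm across and 62 mm long, about 50 g, smooth (friction about 0.25 against fingers and rack), lying on its side across the left lane, at the start against the foot lip; this point is its middle, on its axis (half-way along, 15.5 mm above the lane floor). Its x and y axes turn as it rolls, z lies along the vial
- vial_right_mid (a point): round screw-cap vial, 31 mm across and 62 mm long, about 50 g, smooth (friction about 0.25 against fingers and rack), lying on its side across the right lane, at the start against the foot lip; this point is its middle, on its axis (half-way along, 15.5 mm above the lane floor). Its x and y axes turn as it rolls, z lies along the vial
- spare_vial: bystander: upright screw-cap vial, 33 mm across, 70 mm tall, beside the rack's left side; origin under its centre
- flake_jar: bystander: upright jar with copper lid, 52 mm across, 112 mm tall, beside the rack's right side; origin under its centre
- tape_roll: bystander: roll of masking tape lying flat, 96 mm across, 25 mm tall, beside the rack's left side; origin under its centre
- tint_jar: bystander: small dark jar with black cap, 33 mm across, 40 mm tall, beside the rack's right side; origin under its centre
- vial_left: the left vial itself: origin at the centre of its base, z along its axis towards the cap, 62 mm long
- vial_right: the right vial itself: origin at the centre of its base, z along its axis towards the cap, 62 mm long
Mind the look-alikes: they are no part of the job. What is shaped like the vial_left but green is not meant.

How it is judged:
By the outcome, as a careful person would: the job done as asked, in the order asked, and still so for the second after the job is handed in, with the robot touching nothing.
It also fails if it takes over 48 s, if anything falls off the work surface, if the arm or the gripper's body presses on something with over 40 N, if the wrist force passes 120 N, or if a joint passes its speed limit or range.

ROBOT

A 7-joint arm with a two-finger parallel gripper is mounted at the origin on the work surface; the furniture and walls round the work are solid. World frame = base frame: x ahead of the robot, y to its left, z up, the work surface at z = 0. Lengths are in mm, angles in rad, forces in N, time in s.
With the tool pointing down it reaches from about 350 to 900 mm from the base axis. Payload 7.2 kg.
Tool frame: the origin (TCP) lies at the very end of the fingers, on their centre line; the grasp point (between the pads) lies 19 mm behind it (robot.grip_depth is the distance from the TCP to the grasp point, in mm); z points along the fingers, y is the line along which they close (so a half turn about z gives the same grasp; the last joint's range is limited). The gripper opens to 88 mm and grips with 3 to 60 N. Pads are 20 mm wide; open, the fingers measure 115 mm over their backs; the gripper's body (75 mm by 178 mm) begins 61 mm behind the grasp point.
Start: joints at [1.212, 0.411, -0.013, 1.596, 0.006, 1.134, -0.082], TCP at [179.187, -598.766, 222.653] pointing down, gripper open.
Joint ranges: [-2.95, 2.95], [-0.29, 1.99], [-1.47, 1.44], [0.14, 2.54], [-1.03, 4.17], [0.13, 1.85], [-2.86, 2.86]. Speed limits (rad/s): [2.39, 2.39, 3.01, 3.01, 3.14, 3.14, 3.14].

INTERFACE

Orientations are given as [roll, pitch, yaw] about the fixed x, y, z axes, in that order (R = Rz(yaw) Ry(pitch) Rx(roll)).
In Python, from cell import monitor, vision, robot gives the robot as it stands.
- The arm moves only by the tool servo_tool, never from a script. Its arguments are lists of equal length, an entry for each row: "offset": the shift along the world's x, y, z in m, a list of three; "turn": the turn, a rotation vector about the world's x, y, z in rad, a list of three; "gripper": the opening in per cent of the stroke, from 0 (shut) to 100 (fully open). A call has 1 to 20 rows; each row is the pose to reach, as a shift and turn from the pose commanded when the call began; what a row does not reach only later rows make up. A row lasts 1/10 s, in which the tool goes at most 50 mm and 8.59 degrees, less where a joint would pass 70% of its speed; a pose out of reach is approached as far as the arm can. A call with a gripper value outside its range is refused whole. The fingers move at their own pace and stop on an object; the grip force is fixed at half the most. Time passes only in rows, so rows that repeat a pose let the fingers close. It gives the time, the measured TCP pose, the force, the opening and the grip force at its end, in the units of the state.
- monitor.get_obs(): the state, without advancing time (a new reading comes with each control period).
- vision.read_camera(name): name is "side" or "top"; returns the picture (420x560x3 uint8, red, green, blue); there is no depth.
- vision.calibration(name): a dict with "intrinsics" (3x3 intrinsics, pixels), "position" and "orientation" of the camera in the world. Camera axes: x right, y down, z forward; pixel columns grow to the right and rows downward; lengths in mm; the calibration is good to about 2 mm. A picture is of the moment at which its call begins. calibration takes no time and is no camera call.
- robot.job_done(): hands the job in; it is judged then, once.
The state is a dict: "time_s": time; "joint_pos": joint angles; "qvel": joint speeds; "joint_torque": joint torques, N m; "tcp_pos": TCP position; "tool_rot": TCP orientation; "force": force on the tool from outside, world axes, zero at the start; "ft_torque": the same for the moment, N m; "gripper_width": finger opening in mm; "finger_force": force on a finger pad.
Only numpy, scipy, OpenCV 4.12 (cv2) and the standard library are available. Lean on these libraries where they do the work, as an engineer would, in place of code of your own. Each camera call takes 0.05 s, during which the arm holds its last target. There are 200 camera calls.

## Working session

There is one attempt and no reset: what is moved stays moved. The work goes in short steps, Python scripts to look and compute and a tool call to move; the robot and the scene stay as the last step left them, time stands still between calls to the robot, and variables do not carry over. Pictures are saved under pics/ and viewed, at most 10 in all, crops included, and the job is handed in when it is done.

Besides the shell and the picture viewer there is one more tool, called as a command line: name --argument value ..., lists and objects as JSON in quotes. servo_tool: Moves the arm, as the interface text tells. Its arguments: {"type":"object","properties":{"offset":{"type":"array"},"turn":{"type":"array"},"gripper":{"type":"array"}},"required":["offset","turn","gripper"]}

```bash
mkdir -p pics; python3 - <<'E'
from cell import monitor, vision, robot
import cv2
for n in("side","top"):
    im=vision.read_camera(n); cv2.imwrite(f"pics/{n}0.png",im[:,:,::-1])
    c=vision.calibration(n); print(n,c)
print(monitor.get_obs())
E
```

```text
side {'intrinsics': array([[477.26402481,   0.        , 279.05838324],
       [  0.        , 477.26402481, 201.85304248],
       [  0.        ,   0.        ,   1.        ]]), 'position': array([ 481.70687682, -817.48591089,  744.20990857]), 'orientation': array([-2.27713114, -0.00379124, -0.00889102])}
top {'intrinsics': array([[426.15161511,   0.        , 285.44053959],
       [  0.        , 426.15161511, 211.6379872 ],
       [  0.        ,   0.        ,   1.        ]]), 'position': array([348.20953549, -64.78646846, 901.56994321]), 'orientation': array([-2.93339996,  0.00348288, -1.62970332])}
{'time_s': 0.1, 'joint_pos': array([ 1.21179488,  0.41180243, -0.01269308,  1.59693681,  0.00559851,
        1.13429405, -0.08220409]), 'qvel': array([-0.00161443, -0.00269838,  0.00071824, -0.00136589,  0.00100525,
        0.00109462, -0.00102838]), 'joint_torque': array([ 3.41424362e-03, -5.89093459e+01,  6.44283425e-01, -2.91710901e+01,
       -5.37217583e-02,  1.44836580e-02,  1.07042925e-05]), 'tcp_pos': array([ 179.02683894, -598.34908491,  221.9137954 ]), 'tool_rot': array([-3.14019151e+00,  1.05198233e-04,  2.90803519e-01]), 'force': array([ 0.09238091,  0.2095744 , -0.43699258]), 'ft_torque': array([-0.02563494, -0.04123211,  0.02072105]), 'finger_force': 0.0, 'gripper_width': 87.79610186353804}
```

View pics/top0.png

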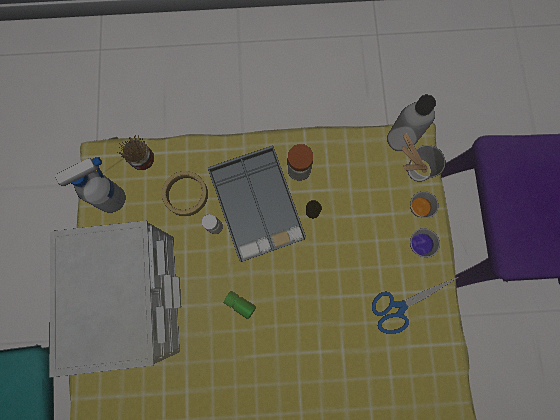

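View pics/side0.png

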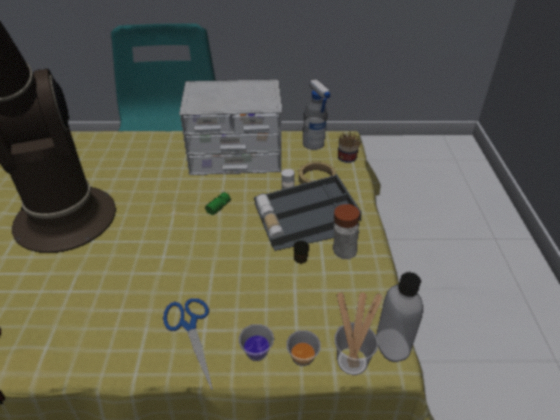

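Top view: the rack spans about (209–304, 148–260), with its foot at the bottom. The white/tan vials are at about (255,248) left and (287,236) right.
Candidates: green vial (239,305) is the look-alike, so not it. The upright white one (211,224) is spare_vial. The two lying in the lanes are the ones I want. I'll check them in one close crop.

```bash
python3 - <<'E'
import cv2
a=cv2.imread("pics/top0.png")[140:268,200:312]
a=cv2.convertScaleAbs(a,alpha=1.5)
cv2.imwrite("pics/c1.png",cv2.resize(a,(560,640)[0:2],interpolation=cv2.INTER_CUBIC)[:, :][0:640][40:640])
E
```

```text
(no output)
```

View pics/c1.png

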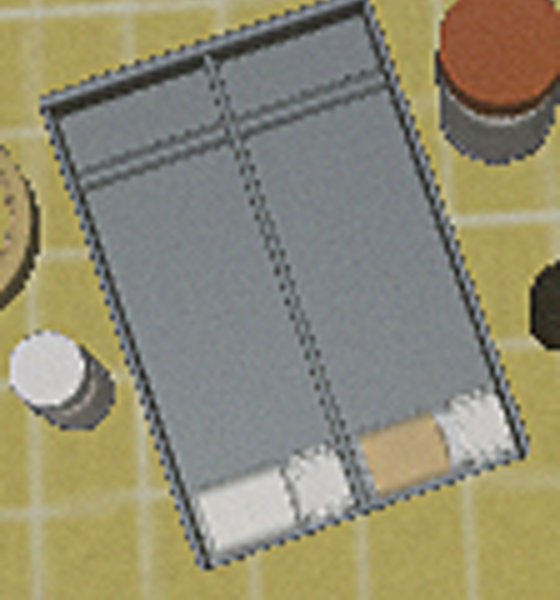

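The crop (5x, offset 200,148) shows the left vial (white with white cap) and the right vial (tan with white cap) lying at the foot. Rack outer corners are at crop (208,568), (525,452), (365,0) and (42,100); the ridge ends are at (82,180) and (382,85). Next, one side crop for height.

```bash
python3 - <<'E'
import cv2
a=cv2.imread("pics/side0.png")[165:255,245:370]
a=cv2.convertScaleAbs(a,alpha=1.5)
cv2.imwrite("pics/c2.png",cv2.resize(a,None,fx=6,fy=6,interpolation=cv2.INTER_CUBIC))
E
```

```text
(no output)
```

View pics/c2.png

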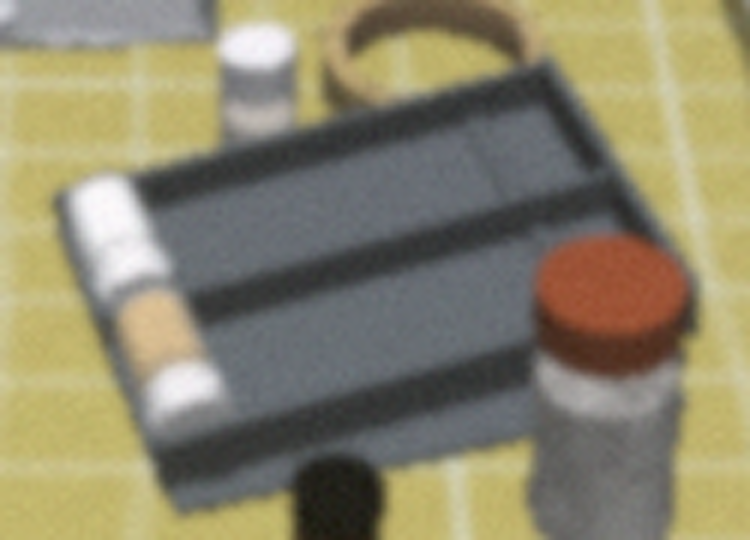

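```bash
cat > h.py <<'E'
import numpy as np
from scipy.spatial.transform import Rotation as R
from scipy.optimize import least_squares
from cell import vision
def proj(n,P):
    c=vision.calibration(n); q=R.from_euler('xyz',c['orientation']).inv().apply(np.atleast_2d(P)-c['position'])
    p=q@c['intrinsics'].T; return p[:,:2]/p[:,2:]
def bed(p): return R.from_euler('ZY',[p[3],-np.radians(6)])
def w(p,B): return bed(p).apply(np.atleast_2d(B))+p[:3]
E
python3 - <<'E'
from h import *
T=np.array([[208,568],[525,452],[365,0],[42,100],[82,180],[382,85]])/5+[200,148]
TB=[[-6,72,20],[-6,-72,20],[200,-72,24],[200,72,24],[165,68,3.5],[165,-68,3.5]]
S=np.array([[60,195],[150,435],[693,285],[550,58]])/6+[245,165]
SB=[[-6,72,20],[-6,-72,20],[200,-72,24],[200,72,24]]
f=lambda p:np.r_[(proj("top",w(p,TB))-T).ravel(),(proj("side",w(p,SB))-S).ravel()]
s=least_squares(f,[450,0,20,-.3],x_scale=[100,100,10,.1],loss='soft_l1');p=s.x
np.save("p.npy",p)
print(p,np.round(f(p).reshape(-1,2),1).tolist())
for n,b in dict(vl=[11.5,35,15.5],vr=[11.5,-35,15.5],sl=[177.5,35,15.5],sr=[177.5,-35,15.5]).items(): print(n,w(p,b).round(1),proj("top",w(p,b)).round(1),proj("side",w(p,b)).round(1))
print(bed(p).as_matrix().round(4))
E
```

```text
[ 4.59107327e+02 -3.92911820e+01  1.63281373e+01  2.74975466e-01] [[-2.7, 0.7], [0.8, 0.8], [0.3, -2.4], [-1.2, -0.7], [-0.8, 0.3], [0.4, -1.1], [-2.0, 0.3], [-0.4, 2.8], [0.8, 0.7], [-0.1, -0.4]]
vl [[459.1  -2.9  32.9]] [[253.6 248.2]] [[264.7 207.4]]
vr [[478.1 -70.3  32.9]] [[285.9 237.1]] [[273.  227.9]]
sl [[617.9  41.9  50.3]] [[228.1 172.6]] [[333.4 188.8]]
sr [[636.9 -25.5  50.3]] [[260.  162.1]] [[345.  207.9]]
[[ 0.9572 -0.2715 -0.1006]
 [ 0.27    0.9624 -0.0284]
 [ 0.1045  0.      0.9945]]
```

```bash
python3 - <<'E'
from h import *
import cv2
T=np.array([[208,568],[525,452],[365,0],[42,100],[82,180],[382,85],[273,505],[437,443]])/5+[199.6,147.6]
TB=[[-6,72,20],[-6,-72,20],[200,-72,24],[200,72,24],[165,68,3.5],[165,-68,3.5],[11.5,35,15.5],[11.5,-35,15.5]]
S=np.array([[60,195],[693,285],[550,58],[120,240],[175,355]])/6+[245,165]
SB=[[-6,72,20],[200,-72,24],[200,72,24],[11.5,35,15.5],[11.5,-35,15.5]]
f=lambda p:np.r_[(proj("top",w(p,TB))-T).ravel(),(proj("side",w(p,SB))-S).ravel()]
s=least_squares(f,[450,0,20,.3],x_scale=[100,100,10,.1],loss='soft_l1');p=s.x
np.save("p.npy",p)
print(p,np.round(f(p).reshape(-1,2),1).tolist(), np.sqrt(np.diag(np.linalg.inv(s.jac.T@s.jac))))
# bystanders: ray through lid centre in top image to its height -> bed coords
c=vision.calibration("top");K=np.linalg.inv(c['intrinsics']);Ro=R.from_euler('xyz',c['orientation'])
for n,u,v,h in (("flake",300,156,112),("tint",314,208,40),("spare",209.5,222,70),("tape",185,195,25)):
    d=Ro.apply(K@[u,v,1]);P=c['position']+d*(h-c['position'][2])/d[2]
    print(n,P.round(),bed(p).inv().apply(P-p[:3]).round())
tl=np.array([0,0,0])
for n,b in (("Rpre",[-44,-35,9]),("Rcontact",[-14,-35,9]),("Rend",[152,-35,9]),("Lpre",[-44,35,9]),("Lend",[152,35,9])): print(n,w(p,b).round(1))
E
```

```text
[ 4.59798541e+02 -4.01453815e+01  1.77636840e+01  2.80613984e-01] [[-1.9, 0.9], [1.6, 0.6], [0.5, -2.6], [-1.0, -0.5], [-0.5, 0.4], [0.7, -1.2], [-0.3, -0.7], [-0.8, 0.4], [-1.9, 0.1], [1.2, 0.1], [-0.0, -1.0], [-0.1, 2.1], [-0.7, 3.5]] [0.90975893 1.36597316 2.08370047 0.00765273]
flake [ 624. -107.  112.] [ 148. -109.   79.]
tint [ 534. -132.   40.] [  48. -109.   17.]
spare [512.  80.  70.] [ 88. 101.  43.]
tape [582. 138.  25.] [167. 137. -10.]
Rpre [[426.5 -86.2  22.1]]
Rcontact [[455.2 -77.9  25.3]]
Rend [[613.8 -32.2  42.6]]
Lpre [[407.2 -18.9  22.1]]
Lend [[594.5  35.1  42.6]]
```

servo_tool --offset '[[0.01,0.02,0],[0.03,0.06,0],[0.05,0.1,0],[0.07,0.14,0],[0.085,0.18,0],[0.105,0.22,0],[0.125,0.26,0],[0.145,0.3,0],[0.165,0.34,0],[0.185,0.38,0],[0.2,0.42,-0.02],[0.22,0.455,-0.04],[0.235,0.485,-0.06],[0.243,0.505,-0.075],[0.247,0.512,-0.08],[0.247,0.512,-0.08],[0.247,0.512,-0.08]]' --turn '[[0,0,0],[0,0,0],[0,0,0],[0,0,0],[0,0,0],[0,0,0],[0.01,-0.03,0],[0.02,-0.07,0],[0.03,-0.11,0],[0.04,-0.14,0],[0.047,-0.168,0],[0.047,-0.168,0],[0.047,-0.168,0],[0.047,-0.168,0],[0.047,-0.168,0],[0.047,-0.168,0],[0.047,-0.168,0]]' --gripper '[22,22,22,22,22,22,22,22,22,22,22,22,22,22,22,22,22]'

```text
time_s: 1.8
tcp_pos: [426.0, -87.0, 142.6]
tool_rot: [3.139, -0.174, 0.291]
force: [0.0, -0.5, 0.2]
gripper_width: 19.1
finger_force: 0.0
```

servo_tool --offset '[[0,0.001,-0.03],[0,0.001,-0.06],[0,0.001,-0.09],[0,0.001,-0.11],[0,0.001,-0.119],[0,0.001,-0.119]]' --turn '[[0,0,0],[0,0,0],[0,0,0],[0,0,0],[0,0,0],[0,0,0]]' --gripper '[22,22,22,22,22,22]'

```text
time_s: 2.4
tcp_pos: [425.6, -86.3, 23.2]
tool_rot: [3.139, -0.173, 0.29]
force: [0.8, -0.6, -0.0]
gripper_width: 19.1
finger_force: 0.0
```

```bash
python3 - <<'E'
from h import *
import cv2
a=vision.read_camera("side")[:,:,::-1][160:250,235:370]
cv2.imwrite("pics/s1.png",cv2.resize(cv2.convertScaleAbs(a,alpha=1.5),None,fx=5.5,fy=5.5,interpolation=cv2.INTER_CUBIC))
p=np.load("p.npy");print(bed(p).as_matrix().round(3))
E
```

```text
[[ 0.956 -0.277 -0.1  ]
 [ 0.275  0.961 -0.029]
 [ 0.105  0.     0.995]]
```

View pics/s1.png

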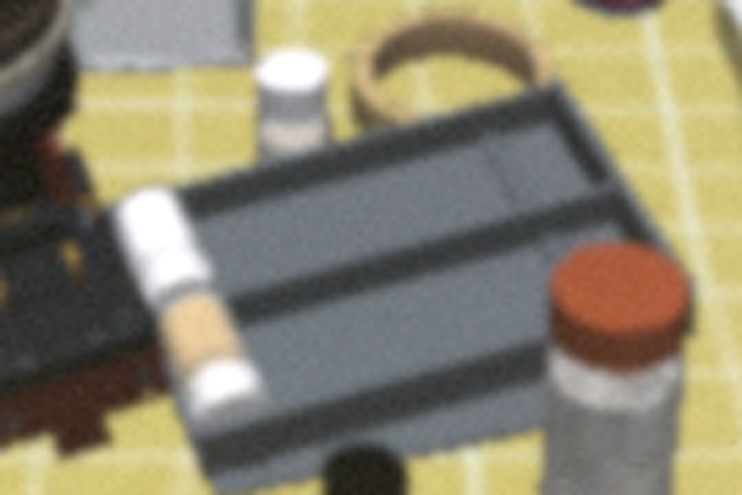

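Fingers (dark, crop ~(100,400)) stand downhill of the tan vial, body above it; clear. Push 40 mm.

servo_tool --offset '[[0.005,0.001,0.001],[0.01,0.003,0.001],[0.014,0.004,0.002],[0.019,0.006,0.002],[0.023,0.007,0.003],[0.026,0.008,0.003],[0.029,0.009,0.003],[0.033,0.01,0.004],[0.038,0.011,0.004],[0.043,0.013,0.005],[0.048,0.014,0.005],[0.053,0.0155,0.006],[0.057,0.0165,0.006]]' --turn '[[0,0,0],[0,0,0],[0,0,0],[0,0,0],[0,0,0],[0,0,0],[0,0,0],[0,0,0],[0,0,0],[0,0,0],[0,0,0],[0,0,0],[0,0,0]]' --gripper '[22,22,22,22,22,22,22,22,22,22,22,22,22]'

```text
time_s: 3.75
tcp_pos: [483.8, -69.1, 29.8]
tool_rot: [3.138, -0.175, 0.291]
force: [1.0, -0.2, 0.2]
gripper_width: 19.0
finger_force: 0.1
```

```bash
python3 - <<'E'
from h import *
import cv2
from cell import monitor
a=vision.read_camera("side")[:,:,::-1][160:250,235:370]
cv2.imwrite("pics/s2.png",cv2.resize(cv2.convertScaleAbs(a,alpha=1.5),None,fx=5.5,fy=5.5,interpolation=cv2.INTER_CUBIC))
p=np.load("p.npy");o=monitor.get_obs();print(bed(p).inv().apply(o['tcp_pos']-p[:3]),o['force'])
E
```

```text
[ 16.89221956 -34.47677481  10.38211199] [ 0.95248202 -0.1951059   0.06478653]
```

View pics/s2.png

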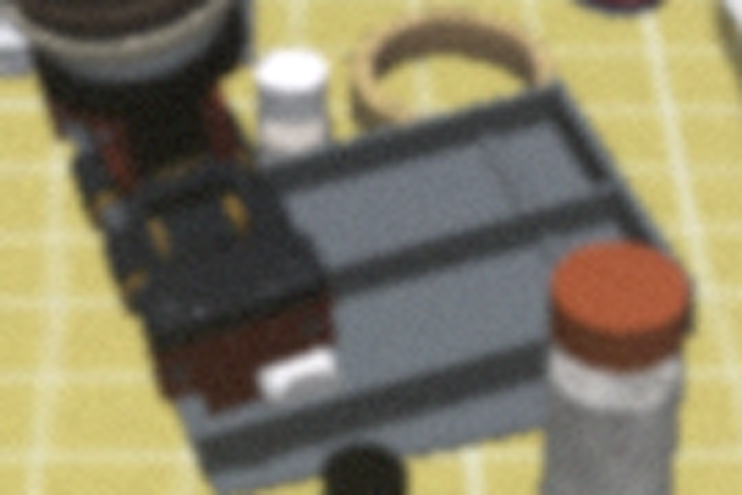

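The vial's cap (crop ~(298,375)) is moving uphill ahead of the fingers and stays square. Continue to just before the ridge.

servo_tool --offset '[[0.005,0.0015,0.0005],[0.01,0.003,0.001],[0.016,0.0045,0.0017],[0.022,0.006,0.0024],[0.028,0.008,0.003],[0.034,0.0095,0.0037],[0.04,0.0115,0.0044],[0.046,0.013,0.005],[0.052,0.015,0.0057],[0.058,0.0165,0.0064],[0.064,0.018,0.007],[0.07,0.02,0.0077],[0.076,0.022,0.0084],[0.082,0.0235,0.009],[0.088,0.025,0.0097],[0.093,0.0265,0.0102],[0.097,0.028,0.0107],[0.1,0.0285,0.011],[0.103,0.0295,0.0113],[0.106,0.0303,0.0116]]' --turn '[[0,0,0],[0,0,0],[0,0,0],[0,0,0],[0,0,0],[0,0,0],[0,0,0],[0,0,0],[0,0,0],[0,0,0],[0,0,0],[0,0,0],[0,0,0],[0,0,0],[0,0,0],[0,0,0],[0,0,0],[0,0,0],[0,0,0],[0,0,0]]' --gripper '[22,22,22,22,22,22,22,22,22,22,22,22,22,22,22,22,22,22,22,22]'

```text
time_s: 5.8
tcp_pos: [589.3, -39.0, 41.2]
tool_rot: [3.138, -0.174, 0.291]
force: [-0.4, 0.1, 0.4]
gripper_width: 19.3
finger_force: 0.1
```

```bash
python3 - <<'E'
from h import *
from cell import monitor
p=np.load("p.npy");o=monitor.get_obs();print(bed(p).inv().apply(o['tcp_pos']-p[:3]),o['force'])
E
```

```text
[126.49364228 -34.71172109  10.28764836] [-0.40068     0.09132416  0.39932949]
```

servo_tool --offset '[[0.0015,0.0004,0.0002],[0.003,0.0009,0.0003],[0.0045,0.0013,0.0005],[0.006,0.0017,0.0007],[0.0075,0.0022,0.0008],[0.009,0.0026,0.001],[0.0105,0.003,0.0012],[0.012,0.0035,0.0013],[0.0135,0.0039,0.0015],[0.015,0.0043,0.0017],[0.0165,0.0047,0.0018],[0.018,0.0052,0.002],[0.0195,0.0056,0.0022],[0.021,0.006,0.0023],[0.0225,0.0065,0.0025],[0.024,0.0069,0.0026],[0.024,0.0069,0.0026]]' --turn '[[0,0,0],[0,0,0],[0,0,0],[0,0,0],[0,0,0],[0,0,0],[0,0,0],[0,0,0],[0,0,0],[0,0,0],[0,0,0],[0,0,0],[0,0,0],[0,0,0],[0,0,0],[0,0,0],[0,0,0]]' --gripper '[22,22,22,22,22,22,22,22,22,22,22,22,22,22,22,22,22]'

```text
time_s: 7.5
tcp_pos: [613.4, -32.0, 43.9]
tool_rot: [3.138, -0.175, 0.291]
force: [-0.4, -0.8, 0.1]
gripper_width: 19.4
finger_force: 0.0
```

```bash
python3 - <<'E'
from h import *
import cv2
from cell import monitor
a=vision.read_camera("side")[:,:,::-1][160:250,235:370]
cv2.imwrite("pics/s3.png",cv2.resize(cv2.convertScaleAbs(a,alpha=1.5),None,fx=5.5,fy=5.5,interpolation=cv2.INTER_CUBIC))
p=np.load("p.npy");o=monitor.get_obs();print(bed(p).inv().apply(o['tcp_pos']-p[:3]),o['force'])
E
```

```text
[151.61770553 -34.65848109  10.28168401] [ 0.24326732 -0.6718231   0.06891558]
```

View pics/s3.png

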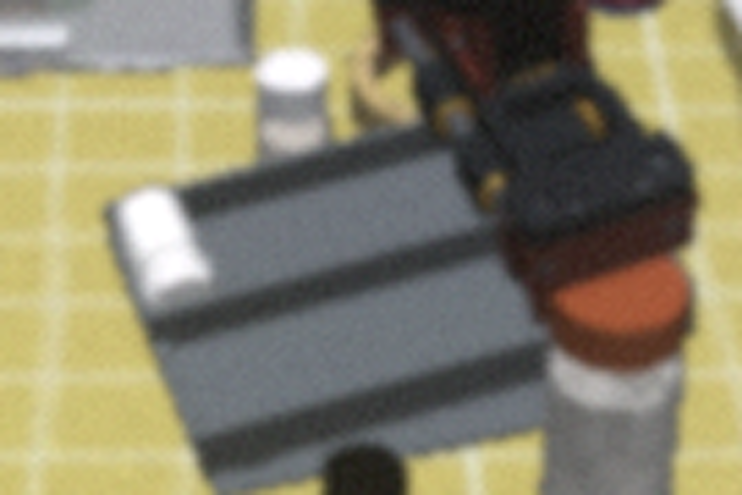

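The right vial is hidden behind the gripper, and the jar is unmoved. Retreat gently downhill, rise, go over to the left lane's foot, then look.

servo_tool --offset '[[-0.002,-0.0006,-0.0002],[-0.005,-0.0014,-0.0005],[-0.01,-0.003,-0.001],[-0.016,-0.0045,-0.0017],[-0.022,-0.006,-0.0024],[-0.028,-0.008,-0.003],[-0.028,-0.008,0.02],[-0.028,-0.008,0.05],[-0.04,-0.006,0.07],[-0.065,-0.003,0.075],[-0.095,0.0,0.075],[-0.13,0.004,0.075],[-0.165,0.008,0.075],[-0.19,0.011,0.07],[-0.203,0.013,0.065],[-0.206,0.013,0.06],[-0.206,0.013,0.06]]' --turn '[[0,0,0],[0,0,0],[0,0,0],[0,0,0],[0,0,0],[0,0,0],[0,0,0],[0,0,0],[0,0,0],[0,0,0],[0,0,0],[0,0,0],[0,0,0],[0,0,0],[0,0,0],[0,0,0],[0,0,0]]' --gripper '[22,22,22,22,22,22,22,22,22,22,22,22,22,22,22,22,22]'

```text
time_s: 9.25
tcp_pos: [406.9, -19.3, 103.6]
tool_rot: [3.138, -0.174, 0.291]
force: [-0.3, -0.5, -0.6]
gripper_width: 19.6
finger_force: 0.0
```

```bash
python3 - <<'E'
from h import *
import cv2
from cell import monitor
a=vision.read_camera("top")[:,:,::-1][140:268,180:330]
s=vision.read_camera("side")[:,:,::-1][160:250,235:370]
f=lambda a,k:cv2.resize(cv2.convertScaleAbs(a,alpha=1.5),None,fx=k,fy=k,interpolation=cv2.INTER_CUBIC)
A=f(a,2.6);S=f(s,2.9)
H=max(A.shape[0],S.shape[0]);pad=lambda m:cv2.copyMakeBorder(m,0,H-m.shape[0],0,0,cv2.BORDER_CONSTANT)
cv2.imwrite("pics/s4.png",np.hstack([pad(A),pad(S)]))
p=np.load("p.npy");o=monitor.get_obs();print(bed(p).inv().apply(o['tcp_pos']-p[:3]),o['force'],o['tcp_pos'])
E
```

```text
[-34.54739357  34.51829997  90.38754327] [-0.93224987  0.25887304 -0.20498973] [408.14609128 -19.10918502 104.04488887]
```

View pics/s4.png

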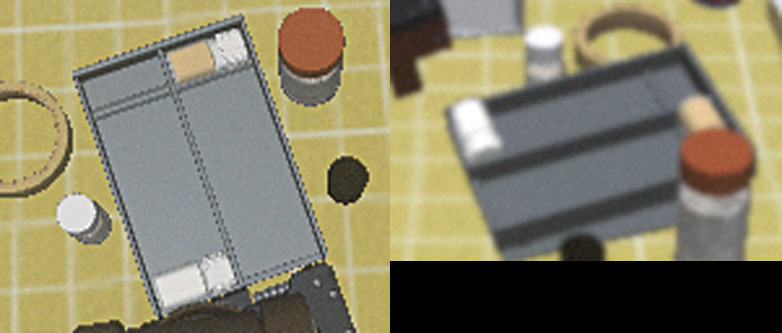

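The right vial now lies beyond the ridge against the stop (crop ~(208,55)), and the bystanders are unmoved. Now the left vial at (195,280): descend and push the same way.

servo_tool --offset '[[0,0,-0.03],[0,0,-0.06],[0,0,-0.077],[0,0,-0.081],[0,0,-0.081],[0.005,0.001,-0.08],[0.01,0.003,-0.08],[0.014,0.004,-0.079],[0.019,0.006,-0.079],[0.023,0.007,-0.078],[0.026,0.008,-0.078],[0.029,0.009,-0.078],[0.033,0.01,-0.077],[0.038,0.011,-0.077],[0.043,0.0125,-0.076],[0.048,0.014,-0.076],[0.053,0.0155,-0.075],[0.057,0.0165,-0.075]]' --turn '[[0,0,0],[0,0,0],[0,0,0],[0,0,0],[0,0,0],[0,0,0],[0,0,0],[0,0,0],[0,0,0],[0,0,0],[0,0,0],[0,0,0],[0,0,0],[0,0,0],[0,0,0],[0,0,0],[0,0,0],[0,0,0]]' --gripper '[22,22,22,22,22,22,22,22,22,22,22,22,22,22,22,22,22,22]'

```text
time_s: 11.15
tcp_pos: [464.8, -2.4, 29.0]
tool_rot: [3.138, -0.175, 0.291]
force: [-0.9, 0.0, 1.5]
gripper_width: 19.5
finger_force: 0.1
```

```bash
python3 - <<'E'
from h import *
from cell import monitor
p=np.load("p.npy");o=monitor.get_obs();print(bed(p).inv().apply(o['tcp_pos']-p[:3]),o['force'])
E
```

```text
[16.36863294 34.924891    9.54254808] [-0.91552155  0.01861071  1.51051788]
```

servo_tool --offset '[[0.005,0.0015,0.0008],[0.01,0.003,0.0016],[0.016,0.0045,0.0024],[0.022,0.006,0.0031],[0.028,0.008,0.0037],[0.034,0.0095,0.0044],[0.04,0.0115,0.0051],[0.046,0.013,0.0057],[0.052,0.015,0.0064],[0.058,0.0165,0.0071],[0.064,0.018,0.0077],[0.07,0.02,0.0084],[0.076,0.022,0.0091],[0.082,0.0235,0.0097],[0.088,0.025,0.0104],[0.093,0.0265,0.0109],[0.097,0.028,0.0114],[0.1,0.0285,0.0117],[0.103,0.0295,0.012],[0.106,0.0303,0.0123]]' --turn '[[0,0,0],[0,0,0],[0,0,0],[0,0,0],[0,0,0],[0,0,0],[0,0,0],[0,0,0],[0,0,0],[0,0,0],[0,0,0],[0,0,0],[0,0,0],[0,0,0],[0,0,0],[0,0,0],[0,0,0],[0,0,0],[0,0,0],[0,0,0]]' --gripper '[22,22,22,22,22,22,22,22,22,22,22,22,22,22,22,22,22,22,22,22]'

```text
time_s: 13.15
tcp_pos: [570.3, 27.8, 41.1]
tool_rot: [3.138, -0.174, 0.291]
force: [0.2, -0.1, 0.4]
gripper_width: 19.2
finger_force: 0.1
```

servo_tool --offset '[[0.0015,0.0004,0.0002],[0.003,0.0009,0.0003],[0.0045,0.0013,0.0005],[0.006,0.0017,0.0007],[0.0075,0.0022,0.0008],[0.009,0.0026,0.001],[0.0105,0.003,0.0012],[0.012,0.0035,0.0013],[0.0135,0.0039,0.0015],[0.015,0.0043,0.0017],[0.0165,0.0047,0.0018],[0.018,0.0052,0.002],[0.0195,0.0056,0.0022],[0.021,0.006,0.0023],[0.0225,0.0065,0.0025],[0.024,0.0069,0.0026],[0.0245,0.007,0.0027]]' --turn '[[0,0,0],[0,0,0],[0,0,0],[0,0,0],[0,0,0],[0,0,0],[0,0,0],[0,0,0],[0,0,0],[0,0,0],[0,0,0],[0,0,0],[0,0,0],[0,0,0],[0,0,0],[0,0,0],[0,0,0]]' --gripper '[22,22,22,22,22,22,22,22,22,22,22,22,22,22,22,22,22]'

```text
time_s: 14.85
tcp_pos: [594.8, 34.8, 43.9]
tool_rot: [3.138, -0.175, 0.291]
force: [-0.2, 0.2, 0.5]
gripper_width: 19.7
finger_force: 0.1
```

```bash
python3 - <<'E'
from h import *
from cell import monitor
p=np.load("p.npy");o=monitor.get_obs();print(bed(p).inv().apply(o['tcp_pos']-p[:3]),o['force'],o['time_s'])
E
```

```text
[152.43407089  34.63701201  10.22524644] [-0.16472847  0.22601695  0.52187365] 14.85
```

Retreat the same way and clear the view.

servo_tool --offset '[[-0.002,-0.0006,-0.0002],[-0.005,-0.0014,-0.0005],[-0.01,-0.003,-0.001],[-0.016,-0.0045,-0.0017],[-0.022,-0.006,-0.0024],[-0.028,-0.008,-0.003],[-0.028,-0.008,0.02],[-0.028,-0.008,0.05],[-0.04,-0.011,0.07],[-0.065,-0.018,0.075],[-0.095,-0.026,0.08],[-0.13,-0.035,0.085],[-0.165,-0.045,0.09],[-0.19,-0.052,0.09],[-0.203,-0.056,0.09],[-0.206,-0.057,0.09],[-0.206,-0.057,0.09]]' --turn '[[0,0,0],[0,0,0],[0,0,0],[0,0,0],[0,0,0],[0,0,0],[0,0,0],[0,0,0],[0,0,0],[0,0,0],[0,0,0],[0,0,0],[0,0,0],[0,0,0],[0,0,0],[0,0,0],[0,0,0]]' --gripper '[22,22,22,22,22,22,22,22,22,22,22,22,22,22,22,22,22]'

```text
time_s: 16.55
tcp_pos: [388.8, -22.5, 134.1]
tool_rot: [3.138, -0.175, 0.291]
force: [0.2, 0.8, -0.7]
gripper_width: 19.0
finger_force: 0.0
```

```bash
python3 - <<'E'
from h import *
import cv2
a=vision.read_camera("top")[:,:,::-1][140:268,180:330]
s=vision.read_camera("side")[:,:,::-1][160:250,235:370]
f=lambda a,k:cv2.resize(cv2.convertScaleAbs(a,alpha=1.5),None,fx=k,fy=k,interpolation=cv2.INTER_CUBIC)
A=f(a,2.6);S=f(s,2.9)
H=max(A.shape[0],S.shape[0]);pad=lambda m:cv2.copyMakeBorder(m,0,H-m.shape[0],0,0,cv2.BORDER_CONSTANT)
cv2.imwrite("pics/s5.png",np.hstack([pad(A),pad(S)]))
E
```

```text
(no output)
```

View pics/s5.png

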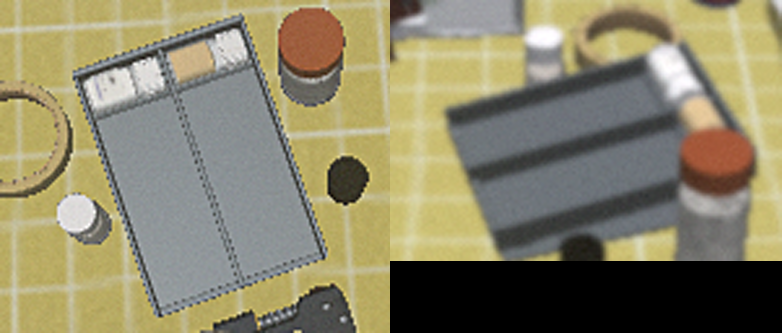

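Both vials lie in the notch (left ~(123,87), right ~(208,55)). All the bystanders are unmoved and the arm is clear.

```bash
python3 -c "
from cell import robot
print(robot.job_done())"
```

```text
the job is handed in; nothing more can be done
None
```

Both vials were pushed over the ridge and lie in their notches against the end stop, the things round the rack look unmoved, and the job was handed in at about 17 s; no verdict came back.

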